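# Roll the copper drum to the heating stripe

## Task

Push on the top of the copper drum with the fingertips to roll it along the firing board to the orange heating stripe, so that it comes to rest lying along the stripe with its middle line over the stripe. Touch it only from above, near its top: do not push it low on its side, grip it or lift it. Leave the other things on the board and table where they are.

Things in the scene. Friction and masses are not known exactly. Their poses are not given: they have to be found in the camera images.
- board: Grey steel firing board lying flat and fixed on the table, 240 mm (its x) by 460 mm (its y), 12 mm thick; origin at the centre of its underside, z up, top face at z = 12 mm. Rolling runs along its y. At each y end a 6 mm thick bright steel lip stands 10 mm above the top face. The board's place and yaw vary.
- orange_stripe: The goal: flat orange painted stripe on the board (no bump), 150 mm long (its x, across the board) by 24 mm wide (its y, along the rolling direction). Origin at its centre, on the board's top face. It lies 110 to 160 mm from the board's middle, towards either end.
- blue_stripe: Flat blue painted stripe of the same size nearer the other end of the board; not the goal.
- drum: Closed copper drum lying on its side near the board's middle: a cylinder 90 mm in diameter, 110 mm long, 0.4 to 0.8 kg, with two thin brass bands. Origin on its axis at mid length, 45 mm above the board's top face; its x is the cylinder axis (level, roughly across the board), y and z turn as it rolls. Friction about 0.6; rolling resistance stops it from 100 mm/s within about 20 mm.
- flower_a: Small copper flower, 40 mm across, 15 mm high, lying on the board beside the drum's far end (board x about +94 mm); leave alone. Origin at the centre of its underside.
- flower_b: The same flower on the board beside the drum's near end (board x about -94 mm); leave alone. Origin at the centre of its underside.
- jar: Amber jar, 56 mm across, 80 mm high, standing left of the board; leave alone. Origin at the centre of its underside.
- brush: Brush lying left of the board; leave alone. Origin at its underside near mid length.
- hammer: Hammer lying right of the board; leave alone. Origin at its underside near mid length.
- collar: Copper ring, 60 mm across, 25 mm high, lying right of the board; leave alone. Origin at the centre of its underside.
Mind the look-alikes: they are no part of the job. Of the things like the drum, leave any that is green, pink or red; of the rest the smaller one is meant.

How it is judged:
By the outcome, as a careful person would: the job done as asked, in the order asked, and still so for the second after the job is handed in, with the robot touching nothing.
It also fails if it takes over 72 s, if anything falls off the work surface, if the arm or the gripper's body presses on something with over 40 N, if the wrist force passes 120 N, or if a joint passes its speed limit or range.

## Robot

A 6-joint arm with a two-finger parallel gripper is mounted at the origin on the work surface. World frame = base frame: x ahead of the robot, y to its left, z up, the work surface at z = 0. Lengths are in m, angles in degrees, forces in N, time in s.
With the tool pointing down it reaches from about 0.35 to 0.875 m from the base axis. Payload 4.2 kg.
Tool frame: the origin (TCP) lies on the centre line of the jaws, within the pads' length; the fingertips stand 19 mm ahead of it and the grasp point (between the pads) is the TCP; x points along the fingers, y is the direction in which the jaws open and shut, and the axes are right-handed (so a half turn about x gives the same grasp; the last joint's range is limited). The gripper opens to 87 mm and grips with 3 to 60 N. Pads are 19 mm wide; open, the fingers measure 117 mm over their backs; the gripper's body (75 mm by 190 mm) begins 51 mm behind the grasp point.
Start: joints at [-61.387, 22.042, 0.453, 0, -68.411, -14.817], TCP at [0.149, -0.607, 0.242] pointing down, gripper open.
Joint ranges: [-179.83, 179.83], [-69.29, 118.12], [-61.27, 80.66], [-181.25, 117.63], [-171.15, -9.14], [-177.46, 177.46]. Speed limits (degrees/s): [159.86, 159.86, 180, 180, 180, 180].

## Interface

Orientations are given as a 3x3 rotation matrix whose columns are the frame's x, y, z axes.
In Python, from station import * gives the robot as it stands.
- The arm moves only by the shell command python3 -m creep 'ROWS'. ROWS is JSON, a list of rows, each a list of 5 numbers: the opening, from 0 (shut) to 1 (fully open), then the shift along the world's x, y, z in mm, then the turn about the world's z in rad. In form: [[jaw, x, y, z, turn], ...]. A call has exactly 8 rows; each row is the pose to reach, as a shift and turn from the pose measured when the call began; what a row does not reach only later rows make up. A row lasts 1/10 s, in which the tool goes at most 50 mm and 8.59 degrees, less where a joint would pass 70% of its speed; a pose out of reach is approached as far as the arm can. A call with a gripper value outside its range is refused whole. The fingers move at their own pace and stop on an object; the grip force is fixed at half the most. Time passes only in rows, so rows that repeat a pose let the fingers close, or fill a call up. It gives the time, the measured TCP pose, the force and the opening at its end, in the units of the state.
- sense(): the state, without advancing time (a new reading comes with each control period).
- capture(name): name is "scene" or "side" or "wrist"; returns a dict with "image" (480x640x3 uint8, blue, green, red), "z_map" (480x640 float32, m along the optical axis (not along the pixel's ray), 0 where there is no reading), "mtx" (3x3 intrinsics, pixels), "eye" and "attitude" of the camera in the world. Camera axes: x right, y up, looking along -z (the intrinsics and any distortion apply to the point x, -y, -z); pixel columns grow to the right and rows downward; lengths in m; the calibration is good to about 2 mm. A picture is of the moment at which its call begins.
- finish_job(): hands the job in, once; it reports no verdict.
Trained networks look in a picture, given as the dict that the camera call returned (one of the last four; its "shot" number tells which), for a name from the list of things; names that differ only in an ending like _2 or _b are one class to them, and where a whole thing is asked for, a point or a joint stands for the part that bears it (a point fixed in the world has none). Each returns a list of dicts, best first, with "confidence" (0 to 1); they miss things now and then, are a little off and sometimes report something else, mostly with a low value. They report only what shows in the picture. A call takes as long as a camera call. They do not tell look-alikes from the thing itself.
- look_for(picture, thing): "box" ([left, top, right, bottom] in pixels, round what is visible of it).
- mark_of(picture, thing): "centre" ([column, row] in pixels: a listed point, or the origin of a listed thing).
The state is a dict: "time_s": time; "joints": joint angles; "joint_velocities": joint speeds; "effort": joint torques, N m; "tcp_pos": TCP position; "ee_rot": TCP orientation; "wrist_force": force on the tool from outside, world axes, zero at the start; "moment": the same for the moment, N m; "gripper_width": opening from 0.0 (shut) to 1.0 (fully open).
Only numpy, scipy, OpenCV 4.12 (cv2) and the standard library are available. Lean on these libraries where they do the work, as an engineer would, in place of code of your own. Each camera call takes 0.05 s, during which the arm holds its last target.

## Working session

There is one attempt and no reset: what is moved stays moved. The work goes in short steps, Python scripts to look and compute and a shell command to move; the robot and the scene stay as the last step left them, time stands still between calls to the robot, and variables do not carry over. Pictures are saved under pics/ and viewed, and the job is handed in when it is done.

```bash
mkdir -p pics; ls; cat > h.py <<'E'
from station import *
import numpy as np, cv2
def pt(c,u,v,z=None):
    K=np.array(c["mtx"]);R=np.array(c["attitude"]);e=np.array(c["eye"])
    d=R@np.array([(u-K[0,2])/K[0,0],-(v-K[1,2])/K[1,1],-1.])
    if z is None:
        return e+d*c["z_map"][int(round(v)),int(round(u))]
    return e+d*(z-e[2])/d[2]
def proj(c,P):
    K=np.array(c["mtx"]);R=np.array(c["attitude"]);e=np.array(c["eye"])
    q=(np.atleast_2d(P)-e)@R
    return np.c_[K[0,0]*q[:,0]/-q[:,2]+K[0,2],K[1,1]*-q[:,1]/-q[:,2]+K[1,2]]
def cloud(c):
    K=np.array(c["mtx"]);R=np.array(c["attitude"]);e=np.array(c["eye"])
    v,u=np.mgrid[:480,:640];d=np.stack([(u-K[0,2])/K[0,0],-(v-K[1,2])/K[1,1],-np.ones_like(u,float)],-1)*c["z_map"][...,None]
    P=d@R.T+e
    P[c["z_map"]<=0]=np.nan
    return P
E
python3 - <<'E'
from h import *
s=sense();print(s)
for n in("scene","side"):
    c=capture(n);cv2.imwrite(f"pics/{n}0.png",c["image"]);print(n,c["eye"],c["attitude"],c["mtx"],c.keys())
    for t in("drum","orange_stripe","blue_stripe","board"):
        print(t,look_for(c,t),mark_of(c,t))
E
```

```text
pics
{'time_s': 0.0, 'joints': array([-6.13882606e+01,  2.20926169e+01,  3.82161078e-01, -2.95161534e-02,
       -6.84114924e+01, -1.48156285e+01]), 'joint_velocities': array([-0.04547556, -0.01395474,  0.00976381, -0.06637845, -0.02072932,
        0.01347375]), 'effort': array([-1.13868504e-03, -3.90669537e+01,  1.87404478e+01,  4.22004595e+00,
        1.09506963e-02, -1.83836883e-04]), 'tcp_pos': array([ 0.1489293 , -0.60643599,  0.24045491]), 'ee_rot': array([[-5.98686330e-04, -2.38282310e-01,  9.71195749e-01],
       [ 2.09783483e-03,  9.71193486e-01,  2.38283048e-01],
       [-9.99997620e-01,  2.18006507e-03, -8.15633351e-05]]), 'wrist_force': array([-0.13304857, -0.79870858,  0.87542071]), 'moment': array([ 0.01672371,  0.05968868, -0.01723685]), 'gripper_width': 1.0006838414880623}
scene [0.85448825 0.62937666 0.74500032] [[-0.83942467 -0.35206186  0.41402737]
 [ 0.54314196 -0.57014994  0.61638126]
 [ 0.01905335  0.74228127  0.6698175 ]] [[433.37949607   0.         327.02620069]
 [  0.         433.37949607 234.29404234]
 [  0.           0.           1.        ]] dict_keys(['im
[... 1347 characters left out ...]
t_keys(['image', 'z_map', 'mtx', 'eye', 'attitude', 'shot'])
drum [{'box': [235.4, 239.6, 304.0, 304.9], 'confidence': 0.91}, {'box': [222.1, 212.5, 290.3, 240.5], 'confidence': 0.85}, {'box': [220.9, 339.2, 318.5, 434.9], 'confidence': 0.81}] [{'centre': [257.0, 391.4], 'confidence': 0.97}, {'centre': [370.5, 230.7], 'confidence': 0.95}, {'centre': [269.9, 269.4], 'confidence': 0.7}]
orange_stripe [{'box': [331.3, 209.7, 347.8, 216.4], 'confidence': 0.54}] []
blue_stripe [{'box': [340.7, 280.1, 415.1, 288.8], 'confidence': 0.79}] [{'centre': [376.5, 283.8], 'confidence': 0.63}]
board [{'box': [308.3, 194.8, 447.9, 329.2], 'confidence': 0.97}] [{'centre': [369.1, 254.1], 'confidence': 0.93}]
```

View pics/scene0.png

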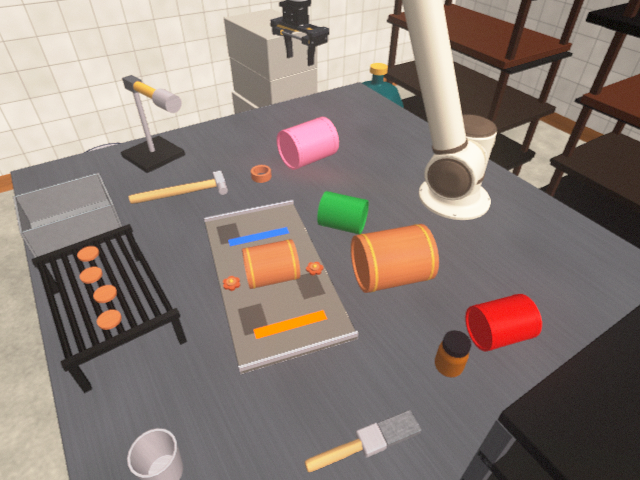

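View pics/side0.png

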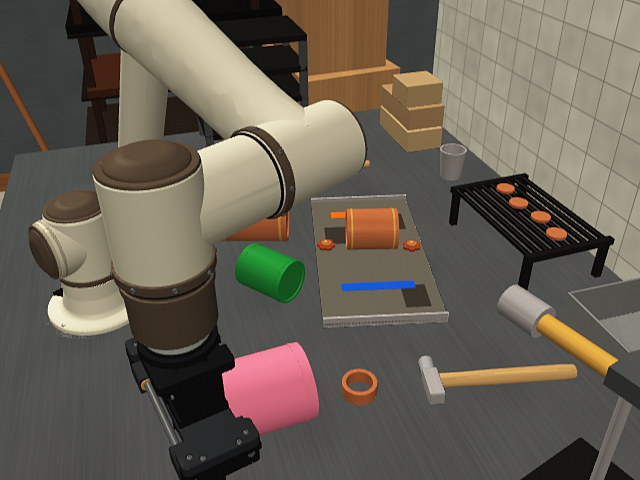

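The scene view shows five drum-like things: copper on the board (270,262), a larger copper one off the board (396,259), green (343,212), pink (308,143) and red (502,322). The copper one on the board, between the two flowers, is the smaller copper one and so the one meant. The orange stripe is at about (290,325) and the blue at (260,236). I'll confirm with a crop and measure.

```bash
cat > meas.py <<'E'
from h import *
def fitrect(P):
    (c,s,a)=cv2.minAreaRect((P[:,:2]*1000).astype(np.float32)); return c,s,a
def measure(c,verbose=True):
    im=c["image"];P=cloud(c);hsv=cv2.cvtColor(im,cv2.COLOR_BGR2HSV)
    out={}
    # stripes at z~12mm : project via plane
    for n,lo,hi in(("orange",(10,200,200),(22,255,255)),("blue",(105,150,120),(125,255,255))):
        m=cv2.inRange(hsv,lo,hi)
        Z=P[...,2]
        m=(m>0)&(np.abs(Z-.012)<.008)&(P[...,0]>.3)&(P[...,0]<.8)
        k,l,st,ce=cv2.connectedComponentsWithStats(m.astype(np.uint8))
        if k<2: continue
        i=1+np.argmax(st[1:,4]);v,u=np.where(l==i)
        Q=np.array([pt(c,a,b,.012) for a,b in zip(u,v)])
        out[n]=fitrect(Q);print(n,st[i],out[n],"depth z",np.nanmean(Z[l==i]))
    return out
def drum(c,xlim,ylim,zmin=.04):
    P=cloud(c);m=(P[...,2]>zmin)&(P[...,2]<.125)&(P[...,0]>xlim[0])&(P[...,0]<xlim[1])&(P[...,1]>ylim[0])&(P[...,1]<ylim[1])
    return P[m],m
def fitcyl(Q,r=.045):
    from scipy.optimize import least_squares
    med=np.median(Q,0)
    def res(p):
        x,y,z,a=p;n=np.array([-np.sin(a),np.cos(a)])
        d=(Q[:,:2]-[x,y])@n
        return (np.hypot(d,Q[:,2]-z)-r)
    best=None
    for a0 in(-.3,0,.3):
        o=least_squares(res,[med[0],med[1],.057,a0],loss="soft_l1",f_scale=.002)
        if best is None or o.cost<best.cost:best=o
    x,y,z,a=best.x;t=(Q[:,:2]-[x,y])@[np.cos(a),np.sin(a)]
    lo,hi=np.percentile(t,[.5,99.5]);mid=(lo+hi)/2
    return np.array([x+mid*np.cos(a),y+mid*np.sin(a),z]),np.degrees(a),hi-lo,np.sqrt(np.mean(best.fun**2))
E
python3 - <<'E'
from meas import *
for n in("scene","side"):
    c=capture(n);print(n);measure(c)
    for uv in ([(207,218),(293,203),(355,335),(242,371)] if n=="scene" else [(312,198),(406,195),(447,318),(323,325)]):
        print("lip corner",pt(c,*uv,.022).round(4))
    u,v=(270,262) if n=="scene" else (372,228)
    cen=pt(c,u,v);print("drum surf",cen)
    P,m=drum(c,(cen[0]-.1,cen[0]+.1),(cen[1]-.08,cen[1]+.08));print(len(P),fitcyl(P))
    if n=="scene": cv2.imwrite("pics/crop0.png",cv2.resize(c["image"][180:390,190:460],None,fx=2.8,fy=2.8,interpolation=cv2.INTER_CUBIC))
    for t in("flower_a","jar","collar","hammer","brush"):
        for q in mark_of(c,t)[:3]:
            print(t,q, pt(c,*q["centre"],.012 if t[0]=="f" else 0).round(3))
E
```

```text
scene
orange [254 311  72  27 668] ((614.0344848632812, 144.68569946289062), (23.54140281677246, 148.35275268554688), 77.17741394042969) depth z 0.011485897503448219
blue [229 228  59  18 359] ((550.7077026367188, -130.27642822265625), (23.16362953186035, 147.19448852539062), 77.04016876220703) depth z 0.011209957982729798
lip corner [ 0.6369 -0.2512  0.022 ]
lip corner [ 0.4173 -0.1902  0.022 ]
lip corner [0.5223 0.2436 0.022 ]
lip corner [0.7443 0.1968 0.022 ]
drum surf [0.59911055 0.03750793 0.09100286]
2073 (array([0.58594375, 0.01040659, 0.05544073]), np.float64(-15.462177128324113), np.float64(0.10945268063716126), np.float64(0.0013854472895081077))
flower_a {'centre': [315.9, 268.2], 'confidence': 0.71} [0.487 0.04  0.012]
flower_a {'centre': [229.9, 285.4], 'confidence': 0.62} [ 0.677 -0.016  0.012]
jar {'centre': [446.8, 367.7], 'confidence': 0.81} [0.406 0.387 0.   ]
collar {'centre': [258.5, 174.9], 'confidence': 0.61} [ 0.425 -0.389  0.   ]
hammer {'centre': [181.1, 194.9], 'confidence': 0.83} [ 0.655 -0.412  0.   ]
brush {'centre': [362.9, 445.7], 'confidence': 0.9} [0.6
[... 515 characters left out ...]
.022 ]
lip corner [ 0.4056 -0.2213  0.022 ]
drum surf [ 0.57419376 -0.02575778  0.08516839]
1969 (array([0.58626079, 0.01160382, 0.05952911]), np.float64(-15.683260624715833), np.float64(0.10910706584660898), np.float64(0.002324990802919695))
flower_a {'centre': [326.7, 245.7], 'confidence': 0.73} [0.494 0.042 0.012]
flower_a {'centre': [412.3, 246.4], 'confidence': 0.71} [ 0.676 -0.018  0.012]
collar {'centre': [358.5, 390.4], 'confidence': 0.7} [ 0.422 -0.373  0.   ]
hammer {'centre': [497.0, 379.3], 'confidence': 0.63} [ 0.658 -0.417  0.   ]
hammer {'centre': [370.9, 228.7], 'confidence': 0.33} [0.621 0.096 0.   ]
hammer {'centre': [409.8, 247.4], 'confidence': 0.3} [ 0.677 -0.004  0.   ]
```

View pics/crop0.png

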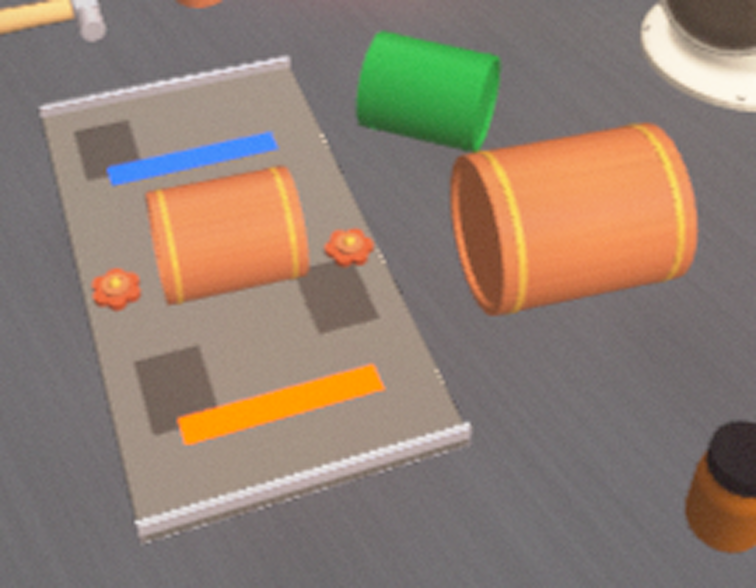

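Crop confirms it: the smaller copper drum sits between the two flowers on the board, and the bigger one stands off the board. Drum at about (586, 11) mm with its axis at −15.5°. Orange stripe centre about (614, 145), axis about −13°. I'll move above the drum.

```bash
python3 -m creep '[[0.5,434,607,0,1.06],[0.5,434,607,0,1.06],[0.5,434,607,0,1.06],[0.5,434,607,0,1.06],[0.5,434,607,0,1.06],[0.5,434,607,0,1.06],[0.5,434,607,0,1.06],[0.5,434,607,0,1.06]]'
```

```text
time_s: 2.3
tcp_pos: [0.3826, -0.2798, 0.242]
ee_rot: [[0.001, -0.965, 0.264], [-0.001, 0.264, 0.965], [-1.0, -0.001, -0.0]]
wrist_force: [1.0, -1.0, 0.1]
gripper_width: 0.506
```

```bash
python3 -m creep '[[0.5,200,281,0,0],[0.5,200,281,0,0],[0.5,200,281,0,0],[0.5,200,281,0,0],[0.5,200,281,0,0],[0.5,200,281,0,0],[0.5,200,281,0,0],[0.5,200,281,0,0]]'
python3 - <<'E'
from meas import *
c=capture("wrist");cv2.imwrite("pics/w1.png",c["image"])
c=capture("scene");cv2.imwrite("pics/s1.png",c["image"])
print(sense()["tcp_pos"],sense()["wrist_force"]);measure(c)
for z in (.04,):
    P,m=drum(c,(.5,.67),(-.06,.08),.03);print(len(P),fitcyl(P))
E
```

```text
time_s: 3.1
tcp_pos: [0.5854, 0.0054, 0.2412]
ee_rot: [[0.002, -0.966, 0.259], [-0.0, 0.259, 0.966], [-1.0, -0.002, 0.0]]
wrist_force: [-1.0, -0.8, -1.0]
gripper_width: 0.502
[0.58283603 0.00224466 0.24143676] [ 0.19960413  0.72584106 -0.60607834]
orange [254 311  73  27 667] ((614.2135009765625, 145.02430725097656), (23.474882125854492, 148.25613403320312), 76.73490142822266) depth z 0.01171980498304177
blue [229 228  60  18 354] ((550.585205078125, -130.1816864013672), (23.033855438232422, 147.47567749023438), 77.04019165039062) depth z 0.011335950396327305
2147 (array([0.58599761, 0.01043048, 0.05547644]), np.float64(-15.475493935887389), np.float64(0.10931357768970978), np.float64(0.0014543196007061445))
```

```bash
python3 -c "
import cv2,numpy as np
cv2.imwrite('pics/m1.png',cv2.resize(np.hstack([cv2.imread('pics/w1.png'),cv2.imread('pics/s1.png')]),(800,300)))"
```

```text
(no output)
```

View pics/m1.png

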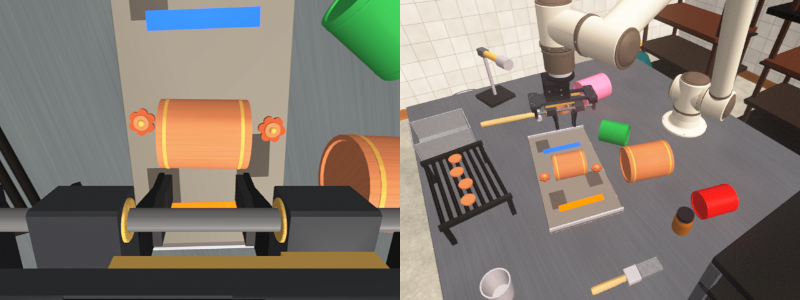

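Wrist view (left half) shows the drum centred at (205,133), flowers on either side at (142,122) and (271,128). The fingers line up with its length, and scene and side fits agree. Descending to just above the top.

```bash
python3 -m creep '[[0.5,0,-1,-50,0],[0.5,0,-1,-90,0],[0.5,0,-1,-110,0],[0.5,0,-1,-115,0],[0.5,0,-1,-117,0],[0.5,0,-1,-117,0],[0.5,0,-1,-117,0],[0.5,0,-1,-117,0]]'
python3 -m creep '[[0.5,0,0,-1,0],[0.5,0,0,-1,0],[0.5,0,0,-2,0],[0.5,0,0,-2,0],[0.5,0,0,-3,0],[0.5,0,0,-3,0],[0.5,0,0,-3,0],[0.5,0,0,-3,0]]'
```

```text
time_s: 4.0
tcp_pos: [0.5835, 0.0013, 0.1258]
ee_rot: [[0.003, -0.965, 0.262], [-0.0, 0.262, 0.965], [-1.0, -0.002, 0.001]]
wrist_force: [-0.5, 0.9, 0.5]
gripper_width: 0.5
time_s: 4.8
tcp_pos: [0.5835, 0.0013, 0.1228]
ee_rot: [[0.003, -0.965, 0.262], [-0.0, 0.262, 0.965], [-1.0, -0.003, 0.0]]
wrist_force: [0.2, 0.1, -0.1]
gripper_width: 0.498
```

```bash
python3 -m creep '[[0.5,0,0,-1,0],[0.5,0,0,-1,0],[0.5,0,0,-1,0],[0.5,0,0,-2,0],[0.5,0,0,-2,0],[0.5,0,0,-2,0],[0.5,0,0,-2,0],[0.5,0,0,-2,0]]'; python3 -c "
from station import *
print(sense())"
```

```text
time_s: 5.6
tcp_pos: [0.5837, 0.0013, 0.1213]
ee_rot: [[0.003, -0.965, 0.262], [-0.0, 0.262, 0.965], [-1.0, -0.003, 0.001]]
wrist_force: [-1.5, -0.3, 5.7]
gripper_width: 0.498
{'time_s': 5.6, 'joints': array([ 16.05160947,  24.39812289, -14.78346326,   0.07717193,
       -50.64971449, -31.29263576]), 'joint_velocities': array([-0.05764985, -0.00881036, -0.00566556,  0.08269914,  0.01768029,
       -0.00408964]), 'effort': array([-2.00207834e-01, -3.50759125e+01,  1.46876675e+01,  3.21522832e+00,
        4.44640461e-01, -1.23578581e-02]), 'tcp_pos': array([0.5836707 , 0.00133973, 0.12127419]), 'ee_rot': array([[ 3.11797819e-03, -9.65047492e-01,  2.62056516e-01],
       [-1.86686969e-04,  2.62057223e-01,  9.65052318e-01],
       [-9.99995122e-01, -3.05793462e-03,  6.36926915e-04]]), 'wrist_force': array([-1.51127395, -0.28978986,  5.65832715]), 'moment': array([0.21336056, 0.63987103, 0.00327972]), 'gripper_width': 0.4977662991570544}
```

Contact felt at 5.7 N. First slow roll stroke.

```bash
python3 -m creep '[[0.5,1,3,-0.8,0],[0.5,2,7,-0.8,0.002],[0.5,3,12,-0.8,0.004],[0.5,4.5,17,-0.8,0.006],[0.5,6,22,-0.8,0.008],[0.5,7.5,27,-0.8,0.01],[0.5,8.5,32,-0.8,0.01],[0.5,9.5,35,-0.8,0.01]]'
python3 - <<'E'
from meas import *
c=capture("scene");cv2.imwrite("pics/s2.png",c["image"]);s=sense()
print(s["tcp_pos"],s["wrist_force"])
P,m=drum(c,(.5,.67),(-.06,.12),.03)
mm=np.zeros((480,640),np.uint8);mm[m]=255
h=cv2.cvtColor(c["image"],cv2.COLOR_BGR2HSV);cop=(h[...,0]<22)&(h[...,1]>100)
P=cloud(c)[m&cop];print(len(P),fitcyl(P))
E
```

```text
time_s: 6.4
tcp_pos: [0.5936, 0.0367, 0.1213]
ee_rot: [[0.004, -0.968, 0.252], [-0.0, 0.252, 0.968], [-1.0, -0.004, 0.001]]
wrist_force: [-1.8, 0.3, 5.6]
gripper_width: 0.499
[0.59370665 0.0370447  0.12126325] [-0.81263372 -0.10218379  6.58404456]
2072 (array([0.59109868, 0.02796444, 0.05556801]), np.float64(-15.576194876416354), np.float64(0.10910841238034386), np.float64(0.002088367578228574))
```

The drum rolled 18 mm as wanted, but its yaw didn't follow the turn because the fingers slipped. I'll go back with a wider jaw and press a little more.

```bash
python3 -m creep '[[0.85,0,0,8,0],[0.85,0,0,8,0],[0.85,-5,-18,8,-0.01],[0.85,-5,-18,8,-0.01],[0.85,-5,-18,8,-0.01],[0.85,-5,-18,1,-0.01],[0.85,-5,-18,-1,-0.01],[0.85,-5,-18,-1,-0.01]]'
python3 -m creep '[[0.85,0,0,-2,0],[0.85,1,4,-2.5,0.004],[0.85,2.5,9,-2.5,0.008],[0.85,4,14,-2.5,0.012],[0.85,5.5,20,-2.5,0.016],[0.85,7,26,-2.5,0.02],[0.85,8,31,-2.5,0.02],[0.85,9,35,-2.5,0.02]]'
cat > look.py <<'E'
from meas import *
import sys
c=capture("scene");cv2.imwrite("pics/%s.png"%sys.argv[1],c["image"]);s=sense()
print(s["time_s"],s["tcp_pos"].round(4),s["wrist_force"].round(1),"tool yaw",np.degrees(np.arctan2(-s["ee_rot"][1,1],-s["ee_rot"][0,1])).round(2))
y0=float(sys.argv[2])
P,m=drum(c,(.5,.70),(y0-.07,y0+.07),.03)
h=cv2.cvtColor(c["image"],cv2.COLOR_BGR2HSV);cop=(h[...,0]<22)&(h[...,1]>100)
P=cloud(c)[m&cop];f=fitcyl(P);print(len(P),f)
a=np.radians(-13.0);e=f[0][:2]-np.array([.6142,.1449]);print("to stripe (board x,y mm)",np.array([e@[np.cos(a),np.sin(a)],e@[-np.sin(a),np.cos(a)]]).round(4)*1000)
d=s["tcp_pos"][:2]-f[0][:2];b=np.radians(f[1]);print("tool ahead of drum", (d@[-np.sin(b),np.cos(b)]).round(4), "along axis",(d@[np.cos(b),np.sin(b)]).round(4))
E
python3 look.py s3 .045
```

```text
time_s: 7.25
tcp_pos: [0.5895, 0.0192, 0.1214]
ee_rot: [[0.006, -0.965, 0.26], [-0.0, 0.26, 0.966], [-1.0, -0.006, 0.001]]
wrist_force: [0.1, 0.1, 5.9]
gripper_width: 0.847
time_s: 8.05
tcp_pos: [0.5997, 0.0549, 0.1213]
ee_rot: [[0.009, -0.971, 0.239], [-0.0, 0.239, 0.971], [-1.0, -0.009, 0.002]]
wrist_force: [-1.7, -0.3, 11.2]
gripper_width: 0.852
8.1 [0.5999 0.0554 0.1213] [-1.8  1.7 12. ] tool yaw -13.83
2121 (array([0.59605989, 0.04551317, 0.05564735]), np.float64(-15.50019019689268), np.float64(0.10901109226904453), np.float64(0.002327066565052409))
to stripe (board x,y mm) [   4.7 -100.9]
tool ahead of drum 0.0105 along axis 0.0011
```

Rolling is well-behaved but the drum yaw holds at 2.2–2.5° off the stripe. That's about 2 mm at its ends and turning it would need hard pressing, so I'll leave it. Continuing with plain light strokes.

```bash
python3 -m creep '[[0.5,0,0,8,-0.02],[0.5,0,0,8,-0.025],[0.5,-5,-18,8,-0.025],[0.5,-5.5,-20,8,-0.025],[0.5,-5.5,-20,8,-0.025],[0.5,-5.5,-20,1,-0.025],[0.5,-5.5,-20,-1,-0.025],[0.5,-5.5,-20,-1,-0.025]]'
python3 -m creep '[[0.5,1,3,-1,0],[0.5,2.5,9,-1,0],[0.5,4,15,-1,0],[0.5,6,21,-1,0],[0.5,7.5,27,-1,0],[0.5,9,33,-1,0],[0.5,10,37,-1,0],[0.5,10.5,39,-1,0]]'
python3 look.py s4 .064
```

```text
time_s: 8.9
tcp_pos: [0.5947, 0.0355, 0.1213]
ee_rot: [[0.01, -0.965, 0.262], [-0.001, 0.262, 0.965], [-1.0, -0.01, 0.002]]
wrist_force: [-1.2, 0.5, 7.6]
gripper_width: 0.504
time_s: 9.7
tcp_pos: [0.6057, 0.0753, 0.1213]
ee_rot: [[0.011, -0.965, 0.261], [-0.001, 0.261, 0.965], [-1.0, -0.011, 0.002]]
wrist_force: [-1.9, 0.8, 7.4]
gripper_width: 0.501
9.75 [0.6058 0.0755 0.1213] [-1.   0.8  7.5] tool yaw -15.13
2181 (array([0.60157303, 0.06576735, 0.05562206]), np.float64(-15.617040236607057), np.float64(0.10919683733245222), np.float64(0.0023071960013167966))
to stripe (board x,y mm) [  5.5 -79.9]
tool ahead of drum 0.0105 along axis 0.0015
```

```bash
python3 -m creep '[[0.5,0,0,8,0],[0.5,0,0,8,0],[0.5,-5,-18,8,0],[0.5,-5.5,-20,8,0],[0.5,-5.5,-20,8,0],[0.5,-5.5,-20,1,0],[0.5,-5.5,-20,-1,0],[0.5,-5.5,-20,-1,0]]'
python3 -m creep '[[0.5,1,3,-1,0],[0.5,2.5,9,-1,0],[0.5,4,15,-1,0],[0.5,6,21,-1,0],[0.5,7.5,27,-1,0],[0.5,9,33,-1,0],[0.5,10,37,-1,0],[0.5,10.5,39,-1,0]]'
python3 look.py s5 .084
```

```text
time_s: 10.55
tcp_pos: [0.6009, 0.0557, 0.1214]
ee_rot: [[0.012, -0.965, 0.26], [-0.001, 0.26, 0.966], [-1.0, -0.012, 0.002]]
wrist_force: [-0.7, 1.0, 5.4]
gripper_width: 0.503
time_s: 11.35
tcp_pos: [0.6121, 0.0956, 0.1214]
ee_rot: [[0.014, -0.966, 0.259], [-0.001, 0.259, 0.966], [-1.0, -0.014, 0.003]]
wrist_force: [-2.3, 0.9, 6.9]
gripper_width: 0.5
11.4 [0.6121 0.0957 0.1214] [-1.4  1.3  5.5] tool yaw -15.0
2239 (array([0.60738446, 0.08560835, 0.05563725]), np.float64(-15.51357865441483), np.float64(0.10882793978302374), np.float64(0.0023321854117022423))
to stripe (board x,y mm) [  6.7 -59.3]
tool ahead of drum 0.011 along axis 0.0019
```

View pics/s5.png

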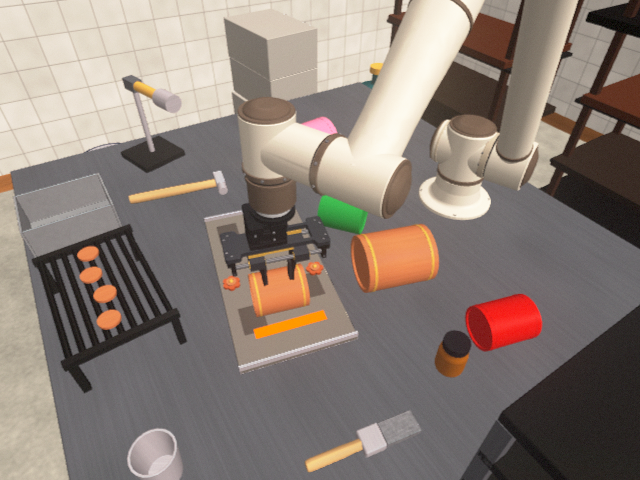

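The view shows the fingers on the drum's top at about (280,268), the drum between flowers and stripe, and the orange stripe at (290,325) still clear ahead. Two more strokes.

```bash
python3 -m creep '[[0.5,0,0,8,0],[0.5,0,0,8,0],[0.5,-5,-18,8,0],[0.5,-5.5,-20,8,0],[0.5,-5.5,-20,8,0],[0.5,-5.5,-20,1,0],[0.5,-5.5,-20,-1,0],[0.5,-5.5,-20,-1,0]]'
python3 -m creep '[[0.5,1,3,-1,0],[0.5,2.5,9,-1,0],[0.5,4,15,-1,0],[0.5,6,21,-1,0],[0.5,7.5,27,-1,0],[0.5,9,33,-1,0],[0.5,10,37,-1,0],[0.5,10.5,39,-1,0]]'
python3 look.py s6 .104
python3 -m creep '[[0.5,0,0,8,0],[0.5,0,0,8,0],[0.5,-5,-18,8,0],[0.5,-5.5,-20,8,0],[0.5,-5.5,-20,8,0],[0.5,-5.5,-20,1,0],[0.5,-5.5,-20,-1,0],[0.5,-5.5,-20,-1,0]]'
python3 -m creep '[[0.5,1,3,-1,0],[0.5,2.5,9,-1,0],[0.5,4,15,-1,0],[0.5,6,21,-1,0],[0.5,7.5,27,-1,0],[0.5,9,33,-1,0],[0.5,10,37,-1,0],[0.5,10.5,39,-1,0]]'
python3 look.py s7 .124
```

```text
time_s: 12.2
tcp_pos: [0.6072, 0.076, 0.1214]
ee_rot: [[0.015, -0.966, 0.258], [-0.001, 0.258, 0.966], [-1.0, -0.015, 0.003]]
wrist_force: [-1.0, 0.2, 6.2]
gripper_width: 0.497
time_s: 13.0
tcp_pos: [0.6184, 0.1159, 0.1215]
ee_rot: [[0.017, -0.966, 0.257], [-0.001, 0.257, 0.966], [-1.0, -0.017, 0.003]]
wrist_force: [-0.5, 0.3, 6.0]
gripper_width: 0.501
13.05 [0.6185 0.1161 0.1214] [-1.   0.8  5.7] tool yaw -14.87
2313 (array([0.61282425, 0.10557952, 0.05570727]), np.float64(-15.585997444762539), np.float64(0.10914067383757622), np.float64(0.0023878729383233765))
to stripe (board x,y mm) [  7.5 -38.6]
tool ahead of drum 0.0116 along axis 0.0026
time_s: 13.85
tcp_pos: [0.6136, 0.0964, 0.1216]
ee_rot: [[0.019, -0.967, 0.256], [-0.001, 0.256, 0.967], [-1.0, -0.018, 0.004]]
wrist_force: [-0.7, 0.6, 6.6]
gripper_width: 0.498
time_s: 14.65
tcp_pos: [0.6248, 0.1363, 0.1215]
ee_rot: [[0.02, -0.967, 0.255], [-0.001, 0.255, 0.967], [-1.0, -0.02, 0.004]]
wrist_force: [-0.5, 0.4, 5.5]
gripper_width: 0.506
14.7 [0.6249 0.1365 0.1215] [-0.7  1.3  4.9] tool yaw -14.75
2374 (array([0.61851951, 0.12540455, 0.05570099]), np.float64(-15.550172823306088), np.float64(0.10905521222299415), np.float64(0.0024127341215472897))
to stripe (board x,y mm) [  8.6 -18. ]
tool ahead of drum 0.0124 along axis 0.0031
```

```bash
python3 -m creep '[[0.5,0,0,8,0],[0.5,0,0,8,0],[0.5,-5,-18,8,0],[0.5,-6,-21,8,0],[0.5,-6,-21,8,0],[0.5,-6,-21,1,0],[0.5,-6,-21,-1,0],[0.5,-6,-21,-1,0]]'
python3 -m creep '[[0.5,1,3,-1,0],[0.5,2.5,9,-1,0],[0.5,4,15,-1,0],[0.5,5.5,20,-1,0],[0.5,7,25,-1,0],[0.5,8,29,-1,0],[0.5,8.5,32,-1,0],[0.5,9,33.5,-1,0]]'
python3 look.py s8 .142
```

```text
time_s: 15.5
tcp_pos: [0.6195, 0.1158, 0.1216]
ee_rot: [[0.022, -0.967, 0.254], [-0.001, 0.254, 0.967], [-1.0, -0.021, 0.005]]
wrist_force: [-1.8, 0.3, 6.3]
gripper_width: 0.498
time_s: 16.3
tcp_pos: [0.6292, 0.1502, 0.1218]
ee_rot: [[0.024, -0.967, 0.252], [-0.0, 0.252, 0.968], [-1.0, -0.023, 0.006]]
wrist_force: [-2.1, 0.8, 6.5]
gripper_width: 0.502
16.35 [0.6292 0.1503 0.1218] [-1.5  0.8  5.3] tool yaw -14.62
2443 (array([0.62320088, 0.14247234, 0.05564077]), np.float64(-15.530658239256587), np.float64(0.1091733288171988), np.float64(0.0021857000331390133))
to stripe (board x,y mm) [ 9.3 -0.3]
tool ahead of drum 0.0092 along axis 0.0036
```

Within a millimetre of the stripe's line. Lifting clear straight up, then checking with both cameras.

```bash
python3 -m creep '[[0.5,0,0,10,0],[0.5,0,0,30,0],[0.5,0,0,70,0],[0.5,0,0,110,0],[0.5,0,-50,120,0],[0.5,0,-100,120,0],[0.5,0,-150,120,0],[0.5,0,-200,120,0]]'
python3 -m creep '[[0.5,-100,-120,0,0],[0.5,-100,-120,0,0],[0.5,-100,-120,0,0],[0.5,-100,-120,0,0],[0.5,-100,-120,0,0],[0.5,-100,-120,0,0],[0.5,-100,-120,0,0],[0.5,-100,-120,0,0]]'
python3 look.py s9 .142
python3 - <<'E'
from meas import *
for n in("scene","side"):
    c=capture(n);print(n);measure(c)
    h=cv2.cvtColor(c["image"],cv2.COLOR_BGR2HSV);cop=(h[...,0]<22)&(h[...,1]>100)
    P,m=drum(c,(.5,.72),(.07,.22),.04);P=cloud(c)[m&cop];print(len(P),fitcyl(P))
    cv2.imwrite(f"pics/f_{n}.png",c["image"])
    for t in("flower_a","jar","collar","hammer","brush"):
        for q in mark_of(c,t)[:2]:
            print(t,q["confidence"], pt(c,*q["centre"],.012 if t[0]=="f" else 0).round(3))
a=cv2.imread("pics/f_scene.png")[180:400,190:460];b=cv2.imread("pics/f_side.png")[150:370,250:520]
cv2.imwrite("pics/fin.png",cv2.resize(np.hstack([a,b]),(800,326)))
E
```

```text
time_s: 17.15
tcp_pos: [0.629, -0.0501, 0.2421]
ee_rot: [[0.024, -0.968, 0.251], [-0.0, 0.251, 0.968], [-1.0, -0.023, 0.006]]
wrist_force: [1.0, 0.8, 0.2]
gripper_width: 0.5
time_s: 17.95
tcp_pos: [0.5298, -0.1691, 0.2418]
ee_rot: [[0.024, -0.968, 0.25], [-0.0, 0.25, 0.968], [-1.0, -0.023, 0.006]]
wrist_force: [0.1, 1.0, -0.6]
gripper_width: 0.504
18.0 [ 0.5297 -0.1692  0.2418] [-0.7 -0.1 -0.6] tool yaw -14.48
2604 (array([0.62324395, 0.14203716, 0.05556538]), np.float64(-15.45617881456335), np.float64(0.10883764242895838), np.float64(0.0013403266892604094))
to stripe (board x,y mm) [ 9.5 -0.8]
tool ahead of drum -0.3249 along axis -0.0072
scene
orange [318 311   8  10  63] ((548.8265380859375, 161.40809631347656), (23.250423431396484, 14.616413116455078), 57.98122024536133) depth z 0.01171799876202726
blue [229 228  59  18 360] ((550.7077026367188, -130.27642822265625), (23.16362953186035, 147.19448852539062), 77.04016876220703) depth z 0.01115139742849475
2571 (array([0.62316549, 0.14201647, 0.05560488]), np.float64(-15.519144755595326), np.float64(0.10896075185414653), np.float64(
[... 163 characters left out ...]
r 0.74 [ 0.659 -0.407  0.   ]
brush 0.77 [0.625 0.416 0.   ]
side
orange [331 212  13   6  65] ((557.715576171875, 163.474365234375), (23.397815704345703, 29.054948806762695), 72.51189422607422) depth z 0.015494941365341222
blue [341 281  75  10 537] ((551.4818115234375, -127.12641906738281), (24.749195098876953, 150.33692932128906), 76.46253967285156) depth z 0.015315974740305705
1368 (array([0.62301359, 0.14328432, 0.05966712]), np.float64(-15.248709003430994), np.float64(0.10907114143769528), np.float64(0.0028026271176540686))
flower_a 0.62 [ 0.667 -0.02   0.012]
flower_a 0.5 [0.491 0.037 0.012]
jar 0.82 [0.401 0.401 0.   ]
hammer 0.93 [ 0.658 -0.421  0.   ]
brush 0.77 [0.628 0.408 0.   ]
```

View pics/fin.png

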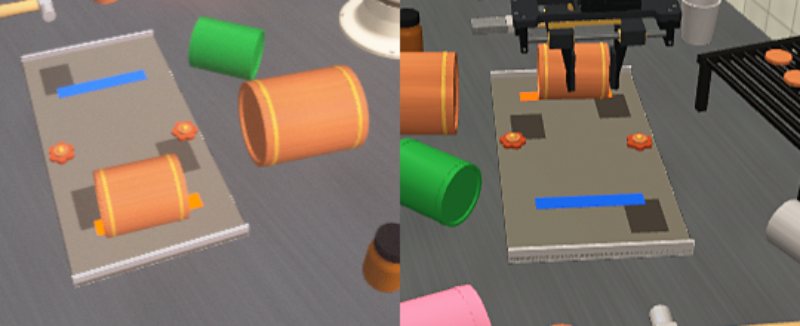

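View pics/f_scene.png

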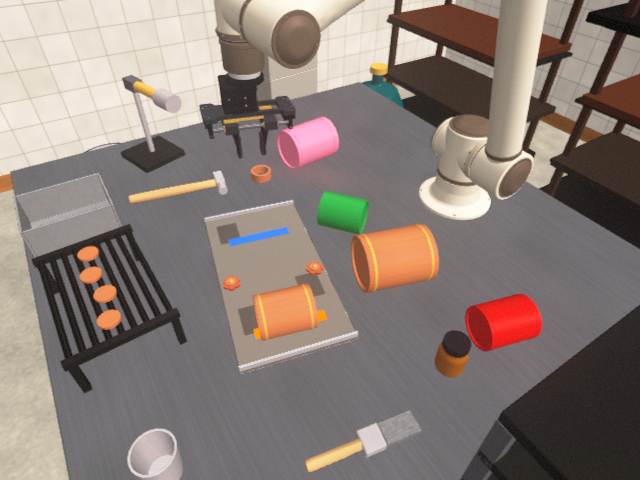

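Both views show the drum lying across the orange stripe, its ends showing evenly at scene (260,332) and (320,317). Flowers, blue stripe and other things are in place, and the gripper is well clear.

```bash
python3 -c "
from station import *
print(finish_job())"
```

```text
the job is handed in; nothing more can be done
None
```

I rolled the smaller copper drum to the orange stripe and handed the job in at about 18 s, with the gripper well clear. It took seven strokes of about 20 mm each, with the fingertips only on top of the drum. The pressing force was about 6 N, except about 12 N on one stroke where I tried to turn the drum.

**Position along the board:** the scene camera puts the drum's middle line about 1 mm short of the stripe's centre line. The side camera could see little of the orange stripe, so I used the two cameras' readings of the blue stripe instead. That suggests up to about 3 mm short. Both are well within the stripe's 12 mm half-width.

**Position across the board:** the drum lies about 9 mm off the stripe's centre, and its full length is over the stripe.

**Angle:** the drum is still about 2.3° off the stripe's direction, as it was at the start. My attempts to turn it had no effect because the fingertips slipped, and I left it.

**Other things:** in the last pictures the flowers, jar, brush, hammer, collar and look-alike drums appear where they were. Position readings for those I checked changed by up to about 10 mm between pictures (jar, collar and flower), which I put down to network error. The side camera did not pick out the collar in the last check.

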